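# Set the finished kendama parts on their drying stands

### The job

Four finished kendama parts are mixed up on the bench with their four white ceramic drying stands. Set each part down, without dropping it, on the stand that was made for it: the large ball centred on the large ring, the small ball on the small ring, the cherry sara upright inside the round saucer, and the long ken lying in the two notches of the cradle, either way round, with its slim grip in the notches and its thick ends outside them. Leave the wax tin and the brass burnishing stick where they are.

Things in the scene. Friction and masses are not known exactly. Their poses are not given: they have to be found in the camera images.
- tama: Large kendama ball (tama), red lacquered wood, 60 mm in diameter, about 75 g, a small dark string hole on top. It stands on a small flat (22 mm across) at the string hole's underside, so it does not roll by itself. Origin: the centre of the ball, about 28 mm above the bench at the start.
- mini_tama: Small kendama ball, same red lacquer, 46 mm in diameter, about 40 g, standing on a flat 18 mm across. Origin: the centre of the ball, about 21 mm above the bench at the start.
- sara: Sara: dark cherry double cup like a spool, 50 mm high, about 40 g, upright on its larger end. Lower end 40 mm wide and 10 mm high, waist 23 mm wide at 22 to 29 mm height, upper cup 35 mm wide, open on top, its outer wall straight from 37 to 50 mm height: the place to grip it. Origin: centre of its underside; z up.
- ken: Ken: pale maple handle with spike, 170 mm long, lying level, may roll. Own x axis runs along it to the spike, within 0.3 rad of world +y. x -50 to 50 mm: slim grip, 22 mm thick; -70 to -50 (foot) and 50 to 62 (collar): 30 mm thick; 62 to 100: spike, 17 to 4 mm. About 70 g. Origin: on the axis in mid-grip, near the centre of mass, 15 mm above the bench at the start.
- ring_large: Large ring stand, 54 mm outer and 42 mm inner diameter, 18 mm high. The large ball rests on its inner rim with the ball's centre 39 mm above the bench. White glazed ceramic, fixed to the bench. Origin: on the ring's axis at bench level.
- ring_small: Small ring stand, 38 mm outer and 28 mm inner diameter, 18 mm high. The small ball rests on its inner rim with the ball's centre 36 mm above the bench. White glazed ceramic, fixed to the bench. Origin: on the ring's axis at bench level.
- saucer: Round saucer, 66 mm outer diameter, with a low upright wall 12 mm high and 4 mm thick and a flat floor 5 mm above the bench, 58 mm across inside. White glazed ceramic, fixed to the bench. Origin: centre of its underside.
- cradle: White ceramic cradle for the ken, fixed to the bench: base 90 x 44 x 6 mm and two upright rests, 10 mm thick, at own x = -35 and +35 mm, each with a 90 degree V notch 37 mm wide (tips up to 41 mm high). The ken's grip lies along x in both, its axis 38 mm above the bench; 60 mm free between the rests. Origin: centre of its underside. x axis within 0.3 rad of world +y.
- wax_tin: Bystander: round bare aluminium wax tin, 66 mm in diameter, 36 mm high, on the robot's side of the work. Origin: centre of its underside.
- burnisher: Bystander: flat brass burnishing stick with a dark wooden handle, 170 mm long, 18 mm wide, 12 mm high, lying across the bench beyond the work. Origin: on its underside, 70 mm from the handle's end; x axis along it, towards the brass.
Mind the look-alikes: they are no part of the job. What is shaped like the saucer but black or green is not meant.

How it is judged:
By the outcome, as a careful person would: the job done as asked, in the order asked, and still so for the second after the job is handed in, with the robot touching nothing.
It also fails if it takes over 112 s, if anything falls off the work surface, if the arm or the gripper's body presses on something with over 40 N, if the wrist force passes 120 N, or if a joint passes its speed limit or range.

### The arm

A 7-joint arm with a two-finger parallel gripper is mounted at the origin on the work surface. World frame = base frame: x ahead of the robot, y to its left, z up, the work surface at z = 0. Lengths are in m, angles in rad, forces in N, time in s.
With the tool pointing down it reaches from about 0.425 to 0.875 m from the base axis. Payload 4.7 kg.
Tool frame: the origin (TCP) lies at the very end of the fingers, on their centre line; the grasp point (between the pads) lies 19 mm behind it; z points along the fingers, y is the line along which they close (so a half turn about z gives the same grasp; the last joint's range is limited). The gripper opens to 87 mm and grips with 3 to 60 N. Pads are 19 mm wide; open, the fingers measure 117 mm over their backs; the gripper's body (75 mm by 190 mm) begins 51 mm behind the grasp point.
Start: joints at [-1.227, 0.321, -0.07, 1.45, 0.023, 1.371, -0.057], TCP at [0.211, 0.615, 0.192] pointing down, gripper open.
Joint ranges: [-2.86, 2.86], [-0.3, 2.09], [-1.38, 1.24], [0.06, 2.45], [-1.56, 4.7], [0.09, 2.05], [-2.69, 2.69]. Speed limits (rad/s): [2.57, 2.57, 3.14, 3.14, 3.14, 3.14, 3.14].

### API

Orientations are given as a rotation vector (axis times angle).
In Python, from bench import ctrl, get_image, job gives the robot as it stands.
- The arm moves only by the shell command python3 -m crank 'ROWS' [FORCE]. ROWS is JSON, a list that holds one entry, the list of rows, each a list of 5 numbers: the shift along the tool's x, y, z in mm, then the turn about the tool's z in rad, then the closure, from -1 (fully open) to 1 (shut), so that 0 is half open. A call has 1 to 10 rows; each row shifts and turns the commanded pose from where the row before left it, along the tool's axes as they then stand; what a row does not reach is not made up. A row lasts 1/12 s, in which the tool goes at most 41.7 mm and 7.16 degrees, less where a joint would pass 70% of its speed; a pose out of reach is approached as far as the arm can. A call with a gripper value outside its range is refused whole. The fingers move at their own pace and stop on an object; FORCE is the grip in N (left out, the last holds). Time passes only in rows, so rows that do not move let the fingers close. It gives the time, the measured TCP pose, the force, the opening and the grip force at its end, in the units of the state.
- ctrl.get_state(): the state, without advancing time (a new reading comes with each control period).
- get_image(name): name is "scene" or "side" or "wrist"; returns a dict with "pixels" (420x560x3 uint8, red, green, blue), "fx", "fy", "cx", "cy" (pixels), "T" (4x4, takes a point from camera to world coordinates); the wrist camera has in their place "T_tool_cam" (4x4, takes a point from camera to tool coordinates, whose origin is the TCP and whose axes are the flange's). Camera axes: x right, y down, z forward; pixel columns grow to the right and rows downward; lengths in m; the calibration is good to about 2 mm. A picture is of the moment at which its call begins: read the wrist's pose just before it. There is no depth.
- job.close_job(): hands the job in; it is judged then, once.
The state is a dict: "time": time; "joint_positions": joint angles; "qd": joint speeds; "joint_torque": joint torques, N m; "position": TCP position; "tool_rot": TCP orientation; "ft_force": force on the tool from outside, world axes, zero at the start; "torque": the same for the moment, N m; "grip_width": opening from 0.0 (shut) to 1.0 (fully open); "grip_force": force on a finger pad.
Only numpy, scipy, OpenCV 4.12 (cv2) and the standard library are available. Lean on these libraries where they do the work, as an engineer would, in place of code of your own. Each camera call takes 0.05 s, during which the arm holds its last target. There are 200 camera calls.

## Working session

There is one attempt and no reset: what is moved stays moved. The work goes in short steps, Python scripts to look and compute and a shell command to move; the robot and the scene stay as the last step left them, time stands still between calls to the robot, and variables do not carry over. Pictures are saved under pics/ and viewed, at most 14 in all, crops included, and the job is handed in when it is done.

```bash
ls; mkdir -p pics; cat > h.py <<'E'
import numpy as np, cv2, json
from bench import ctrl, get_image, job
from scipy.spatial.transform import Rotation as R
def Ttool(s):
    T=np.eye(4);T[:3,:3]=R.from_rotvec(s["tool_rot"]).as_matrix();T[:3,3]=s["position"];return T
def shot(name,fn):
    s=ctrl.get_state();im=get_image(name)
    T=np.array(im["T"]) if "T" in im else Ttool(s)@np.array(im["T_tool_cam"])
    p=np.array(im["pixels"],dtype=np.uint8)
    cv2.imwrite(f"pics/{fn}.png",p[:,:,::-1])
    json.dump(dict(fx=im["fx"],fy=im["fy"],cx=im["cx"],cy=im["cy"],T=T.tolist()),open(f"pics/{fn}.json","w"))
    return p
def ray(fn,u,v):
    c=json.load(open(f"pics/{fn}.json"));T=np.array(c["T"])
    d=T[:3,:3]@np.array([(u-c["cx"])/c["fx"],(v-c["cy"])/c["fy"],1]);return T[:3,3],d/np.linalg.norm(d)
def plane(fn,u,v,z):
    o,d=ray(fn,u,v);return o+d*(z-o[2])/d[2]
def tri(obs):
    A=np.zeros((3,3));b=np.zeros(3);L=[]
    for f,u,v in obs:
        o,d=ray(f,u,v);P=np.eye(3)-np.outer(d,d);A+=P;b+=P@o;L.append((P,o))
    x=np.linalg.solve(A,b);return x,[np.linalg.norm(P@(x-o)) for P,o in L]
def proj(fn,X):
    c=json.load(open(f"pics/{fn}.json"));q=np.linalg.inv(np.array(c["T"]))@np.r_[X,1]
    return c["fx"]*q[0]/q[2]+c["cx"],c["fy"]*q[1]/q[2]+c["cy"]
E
python3 - <<'E'
from h import *
for n in("scene","side","wrist"): shot(n,n+"0"); print(n,np.round(np.array(json.load(open(f"pics/{n}0.json"))["T"]),3).tolist(),json.load(open(f"pics/{n}0.json"))["fx"])
s=ctrl.get_state();print(s["time"],s["position"],s["tool_rot"]);print(Ttool(s).round(3))
E
```

```text
pics
scene [[0.765, 0.499, -0.407, 0.979], [0.644, -0.601, 0.474, -0.477], [-0.008, -0.624, -0.781, 0.843], [0.0, 0.0, 0.0, 1.0]] 458.3791073380754
side [[0.962, -0.143, 0.231, 0.328], [-0.271, -0.577, 0.771, -0.764], [0.022, -0.804, -0.594, 0.627], [0.0, 0.0, 0.0, 1.0]] 484.8244363869525
wrist [[0.324, 0.915, 0.239, 0.144], [0.946, -0.313, -0.084, 0.636], [-0.002, 0.253, -0.967, 0.384], [0.0, 0.0, 0.0, 1.0]] 354.30217320523974
0.15 [0.21043426 0.61449737 0.19070176] [-5.15735824e-01 -3.09881249e+00  2.29871321e-03]
[[-0.946  0.324 -0.     0.21 ]
 [ 0.324  0.946 -0.001  0.614]
 [-0.    -0.001 -1.     0.191]
 [ 0.     0.     0.     1.   ]]
```

View pics/scene0.png

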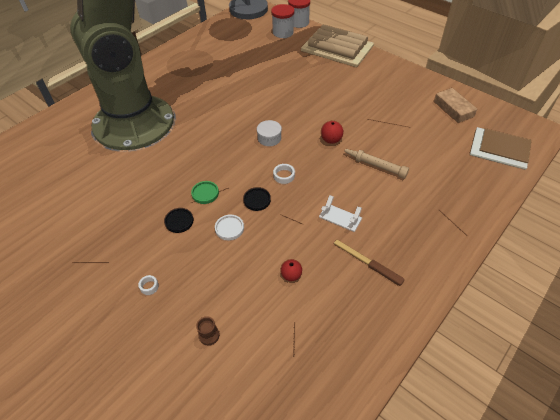

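View pics/side0.png

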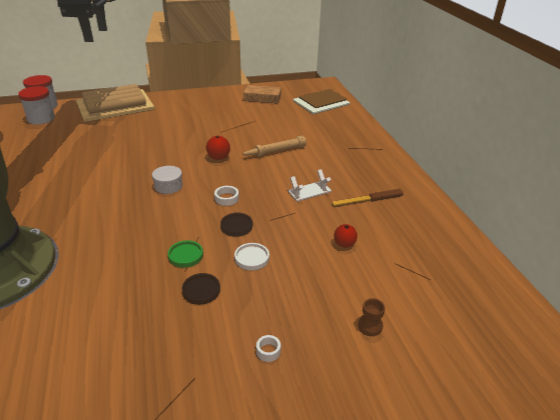

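The scene view shows the tama (332,132), mini tama (291,270), sara (208,331), ken (346,153)-(406,171), large ring (284,174), small ring (148,285), white saucer (229,228), cradle (341,217) and tin (269,133). The side view shows all of them too: tama (218,148), mini tama (345,236), sara (372,316), ken (243,154)-(303,142), small ring (268,348).

```bash
python3 - <<'E'
from h import *
obs=dict(tama=((332,132),(218,148)),mini=((291,270),(345.5,236)),sara_top=((206,324),(374,307)),kentip=((346,153),(243,154)),kenfoot=((405,170),(304,142)),ringL=((284,171),(227,192)),ringS=((148,282),(268,345)),saucer=((229,225.5),(252,255)),cradle=((341,218),(310,190)),tin_top=((269,129),(167,174)),burn_h=((402,280),(401,193)),burn_b=((336,244),(334,204)))
for k,(a,b) in obs.items():
    x,r=tri([("scene0",*a),("side0",*b)]);print(k,x.round(4),np.round(r,4),"reach",np.hypot(x[0],x[1]).round(3))
E
```

```text
tama [0.4698 0.2944 0.0273] [0.0007 0.0007] reach 0.554
mini [ 0.6556 -0.0963  0.0211] [0.0005 0.0005] reach 0.663
sara_top [ 0.6201 -0.2998  0.0474] [0.0006 0.0006] reach 0.689
kentip [0.531  0.2748 0.009 ] [0.0049 0.0049] reach 0.598
kenfoot [0.6916 0.2968 0.0203] [0.0052 0.0052] reach 0.753
ringL [0.4587 0.112  0.0186] [0.0007 0.0007] reach 0.472
ringS [ 0.4458 -0.3049  0.0155] [0.0001 0.0001] reach 0.54
saucer [ 0.4684 -0.092   0.0099] [0.0003 0.0003] reach 0.477
cradle [0.6469 0.0944 0.0036] [0.002 0.002] reach 0.654
tin_top [0.3378 0.1929 0.0331] [0.0012 0.0012] reach 0.389
burn_h [0.844  0.0379 0.0047] [0.0024 0.0024] reach 0.845
burn_b [0.6811 0.0286 0.004 ] [0.0026 0.0026] reach 0.682
```

```bash
python3 - <<'E'
from h import *
for f in("scene0","side0"):
    for X in([0,0,0],[0.21,.614,.191],[0.2,0,0],[0,.2,0]): print(f,X,np.round(proj(f,X)))
for X in([.47,.294,.028],[.46,.112,.018],[.338,.193,.033],[.531,.275,.015]): print(np.round(proj("wrist0",X)))
E
```

```text
scene0 [0, 0, 0] [133. 122.]
scene0 [0.21, 0.614, 0.191] [330.  -6.]
scene0 [0.2, 0, 0] [181. 154.]
scene0 [0, 0.2, 0] [187.  88.]
side0 [0, 0, 0] [-10. 269.]
side0 [0.21, 0.614, 0.191] [98. 48.]
side0 [0.2, 0, 0] [105. 251.]
side0 [0, 0.2, 0] [  9. 206.]
[110. 464.]
[-13. 486.]
[-17. 406.]
[121. 492.]
```

View pics/wrist0.png

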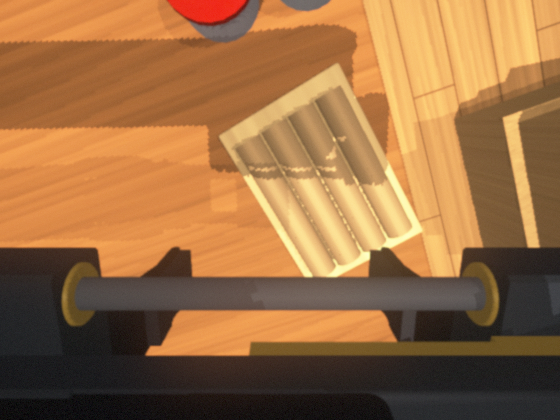

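The wrist view shows the fingers across rows 250-340 and a tray of dowels beyond the work, so none of the parts are visible. The base projects where it should, so the calibration holds. My ken clicks were poor, so I'll zoom in on both views.

```bash
python3 - <<'E'
import cv2,numpy as np
a=cv2.imread("pics/scene0.png")[140:240,310:420];b=cv2.imread("pics/side0.png")[130:210,235:335]
a=cv2.resize(a,None,fx=3.6,fy=3.6,interpolation=cv2.INTER_CUBIC);b=cv2.resize(b,None,fx=3.6,fy=3.6,interpolation=cv2.INTER_CUBIC)
o=np.zeros((360,760,3),np.uint8);o[:a.shape[0],:a.shape[1]]=a;o[:b.shape[0],400:400+b.shape[1]]=b;cv2.imwrite("pics/z.png",o)
E
```

```text
(no output)
```

View pics/z.png

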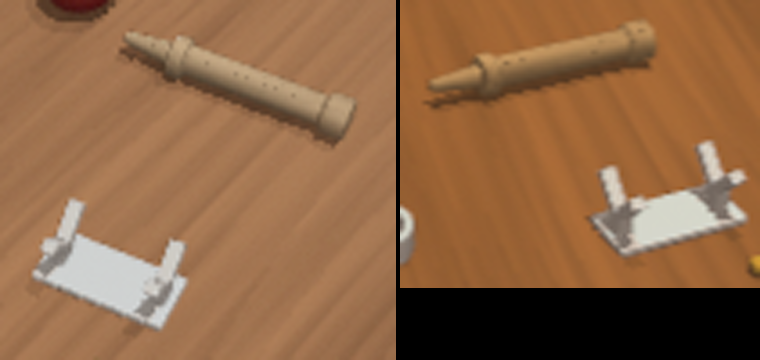

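The crops show both the ken and the cradle lying along world x. The ken's spike points towards -x: tip at scene (345,150) and side (244,154).

```bash
python3 - <<'E'
from h import *
S=lambda u,v:("scene0",310+u/3.6,140+v/3.6)
D=lambda u,v:("side0",235+(u-400)/3.6,130+v/3.6)
P={}
for k,a,b in (("tip",(126,37),(432,87)),("foot",(343,116),(648,38)),("collar",(178,57),(488,75)),("c_minmin",(35,275),(628,254)),("c_maxmin",(162,328),(745,217)),("tip_r_left",(77,202),(610,169)),("tip_r_right",(177,243),(706,144))):
    x,r=tri([S(*a),D(*b)]);P[k]=x;print(k,x.round(4),np.round(r,4))
print("c_maxmax z0",plane(*S(186,282),0.003).round(4),"c_minmax",plane(*D(592,218),.003).round(4))
v=P["foot"]-P["tip"];print(np.linalg.norm(v),np.degrees(np.arctan2(v[1],v[0])))
v=P["c_maxmin"]-P["c_minmin"];print(np.linalg.norm(v),np.degrees(np.arctan2(v[1],v[0])))
v=P["tip_r_right"]-P["tip_r_left"];print(np.linalg.norm(v),np.degrees(np.arctan2(v[1],v[0])))
E
```

```text
tip [0.53   0.2711 0.0148] [0.0006 0.0006]
foot [0.6933 0.2952 0.0211] [0.0009 0.0009]
collar [0.571  0.2768 0.0159] [0.0003 0.0003]
c_minmin [0.6082 0.0639 0.0041] [0.0004 0.0004]
c_maxmin [0.6934 0.0843 0.0026] [0.0014 0.0014]
tip_r_left [0.608  0.1054 0.0398] [0.0001 0.0001]
tip_r_right [0.676  0.1188 0.0395] [0.0005 0.0005]
c_maxmax z0 [0.6854 0.1225 0.003 ] c_minmax [0.5981 0.1079 0.003 ]
0.16522118745940986 8.379862270468736
0.0876766261858849 13.435909045424788
0.06926198227160063 11.190860757828347
```

```bash
python3 -m crank '[[[0,0,0,-0.11,-1],[0,0,0,-0.11,-1],[0,0,0,-0.11,-1],[-18.5,-23,0,0,-1],[-18.5,-23,0,0,-1],[-18.5,-23,0,0,-1],[-18.5,-23,0,0,-1],[-18.5,-23,0,0,-1],[-18.5,-23,0,0,-1],[-18.5,-23,0,0,-1]]]' 15 && python3 -m crank '[[[-18.5,-23,0,0,-1],[-18.5,-23,0,0,-1],[-18.5,-23,0,0,-1],[-18.5,-23,0,0,-1],[-18.5,-23,0,0,-1],[-18.5,-23,0,0,-1],[-18.5,-23,0,0,-1],[0,0,0,0,-1],[0,0,0,0,-1]]]'
cat >> h.py <<'E'
def go(target,z=None):
    s=ctrl.get_state();T=Ttool(s);d=np.array(target)-T[:3,3]
    print("t",round(s["time"],2),"pos",T[:3,3].round(4),"yaw_y",round(np.degrees(np.arctan2(T[1,1],T[0,1])),2),"tool shift mm",(T[:3,:3].T@d*1000).round(1),"w",round(s["grip_width"],3),"gf",round(s["grip_force"],1),"ft",np.round(s["ft_force"],1))
def red(fn,wide=False):
    p=cv2.imread(f"pics/{fn}.png").astype(int);m=((p[:,:,2]>60)&(p[:,:,2]>3*p[:,:,1])&(p[:,:,2]>3*p[:,:,0])).astype(np.uint8)
    m=cv2.morphologyEx(m,cv2.MORPH_CLOSE,np.ones((7,7),np.uint8))
    n,l,st,c=cv2.connectedComponentsWithStats(m)
    for i in range(1,n):
        if st[i,4]>100: print(fn,st[i],c[i].round(1),"bbox mid",st[i,0]+(st[i,2]-1)/2,st[i,1]+(st[i,3]-1)/2)
E
python3 - <<'E'
from h import *
shot("wrist","w1");go([.4698,.2944,.009])
for f in("scene0","side0","w1"):red(f)
print(proj("w1",[.4698,.2944,.028]))
E
```

```text
time: 0.98
position: [0.3407, 0.4526, 0.1913]
tool_rot: [0.0, -3.141, 0.0]
ft_force: [0.5, 0.2, 0.6]
grip_width: 1.0
grip_force: 0.0
time: 1.73
position: [0.4708, 0.2909, 0.1914]
tool_rot: [-0.007, -3.141, 0.001]
ft_force: [0.2, 1.2, -0.2]
grip_width: 0.999
grip_force: 0.0
t 1.78 pos [0.4695 0.2928 0.1913] yaw_y 89.94 tool shift mm [ -0.4   1.5 182.3] w 0.996 gf 0.0 ft [-0.7  0.5 -0.1]
scene0 [272   0  38  18 389] [288.9   8. ] bbox mid 290.5 8.5
scene0 [322 122  21  21 354] [331.8 132. ] bbox mid 332.0 132.0
scene0 [281 260  21  21 330] [291.2 270.1] bbox mid 291.0 270.0
side0 [ 19  76  32  22 473] [34.6 86.3] bbox mid 34.5 86.5
side0 [208 136  21  16 255] [217.9 143.9] bbox mid 218.0 143.5
side0 [337 225  20  18 270] [346.4 233.1] bbox mid 346.5 233.5
w1 [ 256  164   56   55 2326] [284.  191.1] bbox mid 283.5 191.0
(np.float64(284.7544385285978), np.float64(193.11975358354462))
```

View pics/w1.png

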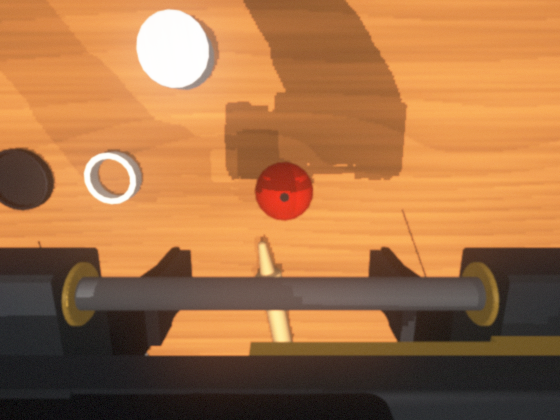

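The wrist view shows the tama (284,191), the ken spike (263,240), the large ring (112,178), the tin (174,48) and a black dish (22,178). It agrees with the other cameras to about 2 mm.

```bash
python3 - <<'E'
from h import *
print(plane("w1",284,191.2,.028).round(4),tri([("scene0",332,132),("side0",218,148),("w1",284,191.2)]))
p=cv2.imread("pics/w1.png")[130:225,60:150];m=(p.min(2)>150).astype(np.uint8)
c=cv2.findContours(m,cv2.RETR_EXTERNAL,cv2.CHAIN_APPROX_NONE)[0];c=max(c,key=cv2.contourArea);e=cv2.fitEllipse(c);u,v=e[0][0]+60,e[0][1]+130;print(u,v,e[1])
print(plane("w1",u,v,.016).round(4),tri([("scene0",284,171),("side0",227,192),("w1",u,v)]))
E
python3 -m crank '[[[0,0.5,20,0,-0.9],[0,1,20,0,-0.9],[0,0,20,0,-0.9],[0,0,20,0,-0.9],[0,0,20,0,-0.9],[0,0,20,0,-0.9],[0,0,20,0,-0.9],[0,0,20,0,-0.9],[0,0,0,0,-0.9],[0,0,0,0,-0.9]]]'
python3 -c "
from h import *
go([.469,.294,.010])"
```

```text
[0.4678 0.2936 0.028 ] (array([0.46915499, 0.29407139, 0.02719463]), [np.float64(0.0010713185452820957), np.float64(0.0009061977910611248), np.float64(0.00125890999535545)])
109.72587966918945 177.9140853881836 (48.473846435546875, 54.20773696899414)
[0.455  0.1112 0.016 ] (array([0.45721314, 0.11238473, 0.01780892]), [np.float64(0.0013862871771672099), np.float64(0.0016287437956867795), np.float64(0.0024704097925134015)])
time: 2.62
position: [0.4678, 0.2953, 0.0307]
tool_rot: [0.004, -3.139, 0.002]
ft_force: [-0.8, -0.0, -0.4]
grip_width: 0.948
grip_force: 0.0
t 2.62 pos [0.4678 0.2953 0.0307] yaw_y 90.15 tool shift mm [-1.3 -1.3 20.7] w 0.948 gf 0.0 ft [-0.8 -0.  -0.4]
```

```bash
python3 -m crank '[[[-1,-1,10,0,-0.9],[0,0,10,0,-0.9],[0,0,0,0,-0.9],[0,0,0,0,0.6],[0,0,0,0,0.6],[0,0,0,0,0.6],[0,0,0,0,0.6],[0,0,0,0,0.6],[0,0,0,0,0.6],[0,0,0,0,0.6]]]' 15
python3 -m crank '[[[0,0,0,0,0.6],[0,0,-15,0,0.6],[0,0,-20,0,0.6],[0,0,-20,0,0.6],[0,0,-20,0,0.6],[0,0,-20,0,0.6],[0,0,-20,0,0.6],[0,0,0,0,0.6],[0,0,0,0,0.6]]]'
python3 -c "
from h import *
go([.457,.112,.10]);shot('wrist','w2');red('w2')"
```

```text
time: 3.45
position: [0.4709, 0.294, 0.012]
tool_rot: [-0.0, 3.141, 0.001]
ft_force: [0.1, 1.2, 1.3]
grip_width: 0.562
grip_force: 12.4
time: 4.2
position: [0.4713, 0.2939, 0.1276]
tool_rot: [-0.0, 3.14, 0.002]
ft_force: [-0.4, 0.1, -0.5]
grip_width: 0.2
grip_force: 0.0
t 4.2 pos [0.4713 0.2939 0.1276] yaw_y 90.01 tool shift mm [  14.4 -181.9   27.3] w 0.2 gf 0.0 ft [-0.4  0.1 -0.5]
w2 [ 247  171   67   68 3468] [279.9 204. ] bbox mid 280.0 204.5
```

```bash
python3 - <<'E'
from h import *
print(plane("w2",280,204.3,.028).round(4))
for n in("scene","side"): shot(n,n+"2");red(n+"2")
E
```

```text
[0.4678 0.2927 0.028 ]
scene2 [272   0  38  18 388] [288.9   8. ] bbox mid 290.5 8.5
scene2 [322 122  21  21 358] [331.8 131.9] bbox mid 332.0 132.0
scene2 [281 260  21  21 328] [291.2 270. ] bbox mid 291.0 270.0
side2 [ 19  76  31  22 470] [34.6 86.3] bbox mid 34.0 86.5
side2 [210 138  19  15 196] [220.2 144.1] bbox mid 219.0 145.0
side2 [337 225  20  18 268] [346.4 233.1] bbox mid 346.5 233.5
```

View pics/w2.png

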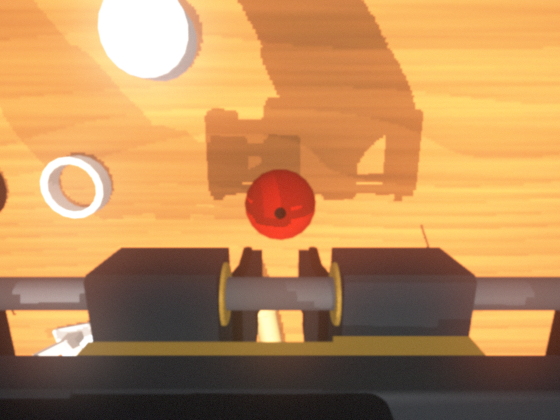

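The ball (280,204) has not moved: the fingers slid off it and closed on nothing. I'll check where the fingertips appear compared with where the TCP should project.

```bash
python3 - <<'E'
from h import *
s=ctrl.get_state();T=Ttool(s)
for k in([0,0,0],[.0095,.0085,0],[-.0095,.0085,0],[.0095,.0085,-.019],[.0095,.0085,-.05]): print(k,np.round(proj("w2",(T@np.r_[k,1])[:3]),1))
print(np.array(get_image("wrist")["T_tool_cam"]).round(4).tolist())
for f in ("scene2","side2"): print(f,np.round(proj(f,T[:3,3]),1),np.round(proj(f,T[:3,3]+[0,0,.07]),1))
a=cv2.imread("pics/scene2.png")[40:150,280:390];b=cv2.imread("pics/side2.png")[50:160,170:280]
cv2.imwrite("pics/z2.png",cv2.resize(np.hstack([a,b]),None,fx=3.6,fy=3.6,interpolation=cv2.INTER_CUBIC))
E
```

```text
[0, 0, 0] [280.7 244.7]
[0.0095, 0.0085, 0] [295.4 229.1]
[-0.0095, 0.0085, 0] [295.1 259.9]
[0.0095, 0.0085, -0.019] [297.1 239.7]
[0.0095, 0.0085, -0.05] [300.5 262.3]
[[-0.0006, -0.9675, -0.2527, 0.0702], [1.0, -0.0006, -0.0002, -0.0014], [0.0001, -0.2527, 0.9675, -0.1938], [0.0, 0.0, 0.0, 1.0]]
scene2 [334.3 101.9] [336.3  77.8]
side2 [215.9 112.2] [214.   83.9]
```

View pics/z2.png

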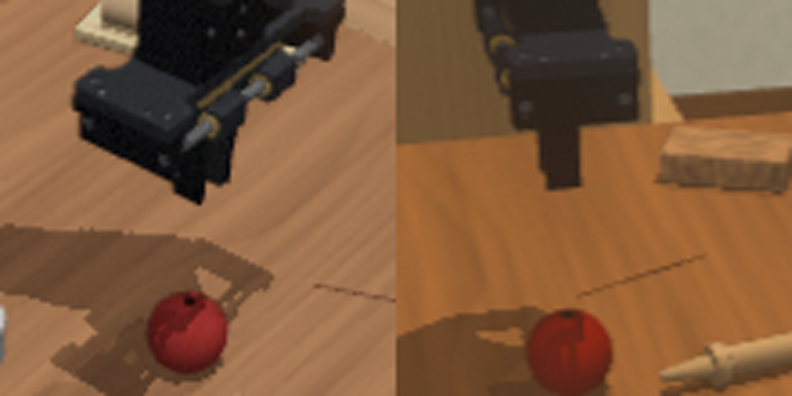

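The fingertips appear higher than the reported TCP in both fixed views: scene (335.6,95.5) instead of (334,102), and side row 102 instead of 112. I'll triangulate the tip to get the real offset.

```bash
python3 - <<'E'
from h import *
S=lambda u,v:("scene2",280+u/3.6,40+v/3.6)
D=lambda u,v:("side2",170+u/3.6-110,50+v/3.6)
print(tri([S(202,203),D(580,186)]))
print(tri([S(178,192),D(546,188)]))
go([.4713,.2939,.1276])
E
```

```text
(array([0.48198266, 0.28033021, 0.15574603]), [np.float64(0.0003837866226986878), np.float64(0.00038378662269854307)])
(array([0.46085084, 0.28191968, 0.15483977]), [np.float64(0.0014013369307130945), np.float64(0.0014013369307131773)])
t 4.4 pos [0.4698 0.2929 0.1251] yaw_y 90.02 tool shift mm [-1.5  1.  -2.5] w 0.198 gf 0.0 ft [-0.4 -0.   0.4]
```

The real fingertips are about 28 mm above the reported TCP (tip z 0.155 when 0.1265 was reported). The ball's apparent size in the wrist pictures agrees: the camera is about 25 mm higher than stated. I'll check this with another tip measurement close to the bench, still above the ball.

```bash
python3 -m crank '[[[0,0,0,0,-0.9],[0,0,0,0,-0.9],[0,0,0,0,-0.9],[0,0,0,0,-0.9],[0,0,20,0,-0.9],[0,0,20,0,-0.9],[0,0,20,0,-0.9],[0,0,20,0,-0.9],[0,0,0,0,-0.9],[0,0,0,0,-0.9]]]' 15
python3 - <<'E'
from h import *
go([.469,.294,-.017])
for n in("scene","side"): shot(n,n+"3")
s=ctrl.get_state();T=Ttool(s)
for f in ("scene3","side3"): print(f,np.round(proj(f,T[:3,3]+[0,-.045,.028]),1))
a=cv2.imread("pics/scene3.png")[60:170,270:380];b=cv2.imread("pics/side3.png")[70:180,160:270]
cv2.imwrite("pics/z3.png",cv2.resize(np.hstack([a,b]),None,fx=3.6,fy=3.6,interpolation=cv2.INTER_CUBIC))
E
```

```text
time: 5.23
position: [0.4699, 0.293, 0.0458]
tool_rot: [0.0, -3.14, 0.002]
ft_force: [0.2, 0.3, 0.3]
grip_width: 0.873
grip_force: 0.0
t 5.23 pos [0.4699 0.293  0.0458] yaw_y 90.01 tool shift mm [ 0.7  1.1 62.8] w 0.873 gf 0.0 ft [0.2 0.3 0.3]
scene3 [323.  126.7]
side3 [220.9 139.3]
```

View pics/z3.png

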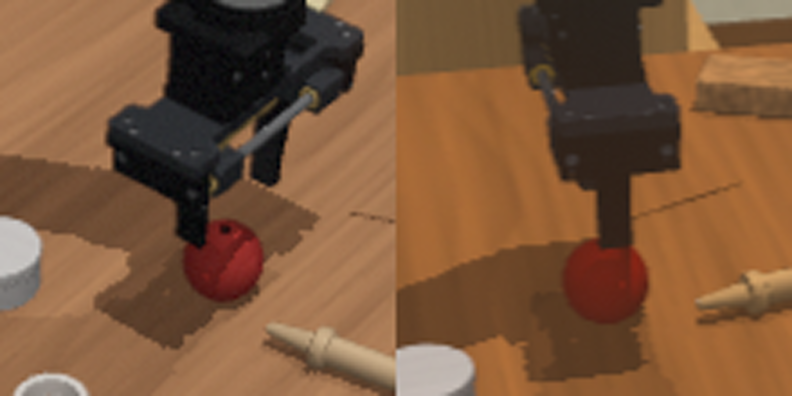

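The tips appear at scene (324,127.5) and side (220.6,138.6), which match the 28 mm offset. I'll descend by that and grip.

```bash
python3 -m crank '[[[0.7,1,15,0,-0.9],[0,0,15,0,-0.9],[0,0,15,0,-0.9],[0,0,10,0,-0.9],[0,0,7,0,-0.9],[0,0,0,0,-0.9],[0,0,0,0,0.5],[0,0,0,0,0.5],[0,0,0,0,0.5],[0,0,0,0,0.5]]]' 15
python3 -m crank '[[[0,0,0,0,0.5],[0,0,0,0,0.5],[0,0,0,0,0.5],[0,0,0,0,0.5],[0,0,-15,0,0.5],[0,0,-20,0,0.5],[0,0,-20,0,0.5],[0,0,-20,0,0.5],[0,0,0,0,0.5],[0,0,0,0,0.5]]]'
python3 -c "
from h import *
go([.457,.112,.07])"
```

```text
time: 6.17
position: [0.4705, 0.2949, -0.0146]
tool_rot: [-0.0, 3.14, 0.001]
ft_force: [-0.2, -1.4, -0.1]
grip_width: 0.733
grip_force: 0.0
time: 7.0
position: [0.4704, 0.295, 0.0602]
tool_rot: [-0.0, 3.14, 0.002]
ft_force: [-0.4, -0.7, -1.1]
grip_width: 0.673
grip_force: 15.0
t 7.0 pos [0.4704 0.295  0.0602] yaw_y 90.02 tool shift mm [  13.5 -183.   -10.1] w 0.673 gf 15.0 ft [-0.4 -0.7 -1.1]
```

```bash
sed -i 's/T=Ttool(s)@np.array(im\["T_tool_cam"\])/T=Ttool(s)@np.array(im["T_tool_cam"]);0/; ' h.py; python3 - <<'E'
s=open("h.py").read()
s=s.replace('''T=np.array(im["T"]) if "T" in im else Ttool(s)@np.array(im["T_tool_cam"]);0''','''T=np.array(im["T"]) if "T" in im else Ttool(s)@np.array(im["T_tool_cam"])
    if "T" not in im: T[2,3]+=.028''')
open("h.py","w").write(s)
E
cat >> h.py <<'E'
def fixz(fn):
    c=json.load(open(f"pics/{fn}.json"));c["T"][2][3]+=.028;json.dump(c,open(f"pics/{fn}.json","w"))
def white(fn,box):
    x0,y0,x1,y1=box;p=cv2.imread(f"pics/{fn}.png")[y0:y1,x0:x1].astype(int)
    m=((p.min(2)>120)&(p.max(2)-p.min(2)<50)).astype(np.uint8)
    c=max(cv2.findContours(m,cv2.RETR_EXTERNAL,cv2.CHAIN_APPROX_NONE)[0],key=cv2.contourArea);e=cv2.fitEllipse(cv2.convexHull(c))
    return e[0][0]+x0,e[0][1]+y0,np.round(e[1],1)
E
python3 - <<'E'
from h import *
fixz("w1");fixz("w2")
print("tama",plane("w1",284,191.2,.028),plane("w2",280,204.3,.028))
for f,b in(("w1",(75,140,155,215)),("w2",(30,145,120,230)),("scene0",(268,160,300,188))):
    u,v,e=white(f,b);print(f,u,v,e,plane(f,u,v,.017).round(4))
E
```

```text
tama [0.47307067 0.29392175 0.028     ] [0.47418582 0.29275319 0.028     ]
w1 111.67147064208984 177.0392074584961 [51.3 55.8] [0.458  0.1004 0.017 ]
w2 74.23082733154297 186.03812408447266 [61.9 70.1] [0.4588 0.0977 0.017 ]
scene0 283.7796287536621 172.7143611907959 [20.2 21.5] [0.4617 0.1076 0.017 ]
```

```bash
sed -i 's/T\[2,3\]+=.028/pass/' h.py; python3 - <<'E'
from h import *
for f in("w1","w2"):
    c=json.load(open(f"pics/{f}.json"));c["T"][2][3]-=.028;json.dump(c,open(f"pics/{f}.json","w"))
for f,b in(("w1",(75,140,155,215)),("w2",(30,145,120,230)),("side0",(210,180,245,210))):
    u,v,e=white(f,b);print(f,u,v,e,plane(f,u,v,.017).round(4))
print(tri([("scene0",284,171.5),("side0",227,192.5),("w1",111.7,177),("w2",74.2,186)]))
E
python3 -m crank '[[[1,-20,0,0,0.5],[1.5,-20,0,0,0.5],[1.5,-20,0,0,0.5],[1.5,-20,0,0,0.5],[1.5,-20,0,0,0.5],[1.5,-20,0,0,0.5],[1.5,-20,0,0,0.5],[1.5,-20,0,0,0.5],[1.5,-20,0,0,0.5],[0,0,0,0,0.5]]]'
python3 - <<'E'
from h import *
shot("wrist","w3")
go([.457,.112,-.0035])
E
```

```text
w1 111.67147064208984 177.0392074584961 [51.3 55.8] [0.454  0.1138 0.017 ]
w2 74.23082733154297 186.03812408447266 [61.9 70.1] [0.4539 0.1141 0.017 ]
side0 226.1674919128418 192.57582759857178 [14.6 24.1] [0.4567 0.1136 0.017 ]
(array([0.45617086, 0.11320581, 0.01527694]), [np.float64(0.00186255488505926), np.float64(0.0028588298120332083), np.float64(0.00199268691501309), np.float64(0.00198223451572367)])
time: 7.83
position: [0.4553, 0.1096, 0.0577]
tool_rot: [-0.008, -3.138, 0.005]
ft_force: [-0.4, -0.0, -0.7]
grip_width: 0.673
grip_force: 15.0
t 7.88 pos [0.4557 0.1121 0.058 ] yaw_y 89.8 tool shift mm [-1.5 -0.  61.5] w 0.672 gf 15.0 ft [-0.1  1.  -0.6]
```

View pics/w3.png

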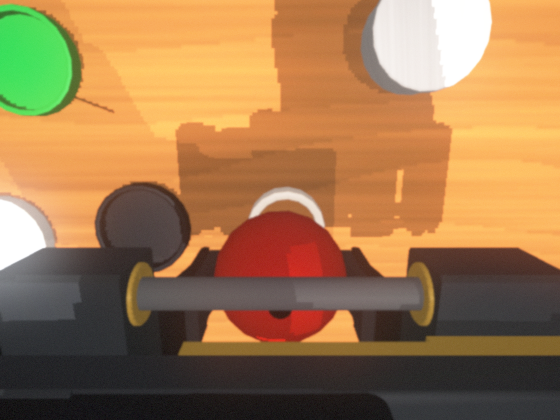

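```bash
python3 - <<'E'
from h import *
print("ring y",plane("w3",287,215,.018),"ring top edge+27",plane("w3",287,188,.018)+[.027,0,0])
for z in(.08,.1006): print("ball",plane("w3",281,277,z))
E
```

```text
ring y [0.44542542 0.11293395 0.018     ] ring top edge+27 [0.45382007 0.11294408 0.018     ]
ball [0.46310571 0.10876258 0.08      ]
ball [0.45382973 0.10880606 0.1006    ]
```

The tama is held centred at (281,277), and the ring's rim shows behind it at (287,188-215). A shift of 1.5 mm in x and 1.5 mm in y is needed.

```bash
python3 -m crank '[[[-1.5,1.5,15,0,0.5],[0,0,15,0,0.5],[0,0,12,0,0.5],[0,0,8,0,0.5],[0,0,4,0,0.5],[0,0,0,0,0.5],[0,0,0,0,0.5]]]'
python3 -c "
from h import *
go([.457,.1135,-.0035])"
```

```text
time: 8.47
position: [0.4585, 0.1164, 0.0055]
tool_rot: [0.001, -3.141, 0.0]
ft_force: [-0.1, -0.6, -0.1]
grip_width: 0.673
grip_force: 15.0
t 8.47 pos [0.4585 0.1164 0.0055] yaw_y 90.04 tool shift mm [ 1.5 -2.9  9. ] w 0.673 gf 15.0 ft [-0.1 -0.6 -0.1]
```

```bash
python3 -m crank '[[[1,-1.5,2,0,0.5],[0,0,2,0,0.5],[0,0,2,0,0.5],[0,0,0,0,0.5],[0,0,0,0,0.5]]]' 
python3 -c "
from h import *
go([.457,.1135,-.0035])"
python3 -m crank '[[[0,0,1,0,0.5],[0,0,1,0,0.5],[0,0,0,0,0.5]]]' 
```

```text
time: 8.88
position: [0.4575, 0.1146, -0.0004]
tool_rot: [-0.0, 3.141, 0.0]
ft_force: [-0.0, 1.6, -1.7]
grip_width: 0.671
grip_force: 15.0
t 8.88 pos [ 4.575e-01  1.146e-01 -4.000e-04] yaw_y 90.01 tool shift mm [ 0.5 -1.1  3.1] w 0.671 gf 15.0 ft [-0.   1.6 -1.7]
time: 9.13
position: [0.4575, 0.1146, -0.0025]
tool_rot: [-0.0, 3.141, 0.0]
ft_force: [0.9, 0.1, -0.8]
grip_width: 0.672
grip_force: 15.0
```

```bash
python3 -m crank '[[[0,0,1,0,0.5],[0,0,0,0,0.5],[0,0,0,0,0.5]]]' ; python3 -m crank '[[[0,0,1,0,0.5],[0,0,0,0,0.5],[0,0,0,0,0.5]]]'; python3 -c "
from h import *
shot('side','side4');shot('scene','scene4')
a=cv2.imread('pics/scene4.png')[120:220,235:335];b=cv2.imread('pics/side4.png')[130:230,180:280]
cv2.imwrite('pics/z4.png',cv2.resize(np.hstack([a,b]),None,fx=4,fy=4,interpolation=cv2.INTER_CUBIC))"
```

```text
time: 9.38
position: [0.4581, 0.1146, -0.003]
tool_rot: [-0.0, 3.141, 0.001]
ft_force: [-0.3, -1.0, 2.9]
grip_width: 0.669
grip_force: 15.0
time: 9.63
position: [0.4584, 0.1146, -0.0034]
tool_rot: [0.0, 3.14, 0.001]
ft_force: [-0.5, -1.1, 8.7]
grip_width: 0.669
grip_force: 15.0
```

View pics/z4.png

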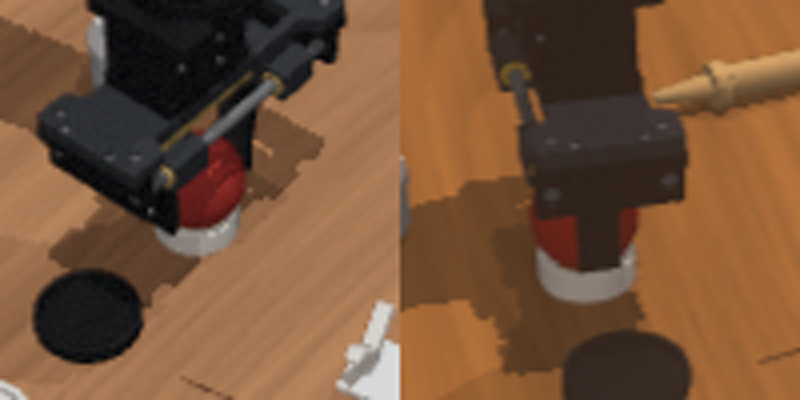

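It is seated on the ring: 8.7 N of contact at the predicted height, and both views show it centred. I'll release it and move to the mini tama.

```bash
python3 -m crank '[[[0,0,-1,0,0.5],[0,0,0,0,0.1],[0,0,0,0,-0.4],[0,0,0,0,-0.9],[0,0,0,0,-0.9],[0,0,0,0,-0.9],[0,0,0,0,-0.9],[0,0,-10,0,-0.9],[0,0,-25,0,-0.9],[0,0,-30,0,-0.9]]]' 
python3 -m crank '[[[0,0,-30,0,-0.9],[-20,-21,-10,0,-0.9],[-22,-24,0,0,-0.9],[-22,-24,0,0,-0.9],[-22,-24,0,0,-0.9],[-22,-24,0,0,-0.9],[-22,-24,0,0,-0.9],[-22,-24,0,0,-0.9],[-22,-24,0,0,-0.9],[-22,-23,0,0,-0.5]]]' 
python3 -m crank '[[[0,0,0,0,-0.5],[0,0,0,0,-0.5],[0,0,0,0,-0.5]]]'
python3 - <<'E'
from h import *
shot("wrist","w5");red("w5");shot("scene","scene5");red("scene5");shot("side","side5");red("side5")
x=tri([("scene0",291,270),("side0",345.5,236)])[0];print(x,proj("w5",x));go(x)
E
```

```text
time: 10.57
position: [0.4556, 0.1138, 0.0612]
tool_rot: [0.0, -3.138, 0.003]
ft_force: [0.4, 1.0, 0.6]
grip_width: 0.944
grip_force: 0.0
time: 11.4
position: [0.6544, -0.0986, 0.1022]
tool_rot: [-0.001, 3.141, 0.0]
ft_force: [0.4, -0.4, 0.4]
grip_width: 0.919
grip_force: 0.0
time: 11.65
position: [0.6531, -0.0967, 0.1016]
tool_rot: [0.0, -3.141, -0.001]
ft_force: [0.7, 0.6, -0.2]
grip_width: 0.772
grip_force: 0.0
w5 [ 257  189   51   54 2083] [281.9 215.5] bbox mid 282.0 215.5
scene5 [289   0  21   8 133] [299.5   2.8] bbox mid 299.0 3.5
scene5 [282 260  20  21 326] [291.2 270.1] bbox mid 291.5 270.0
side5 [ 19  76  31  21 462] [34.8 86.3] bbox mid 34.0 86.0
side5 [214 171  25  20 365] [225.9 180.2] bbox mid 226.0 180.5
side5 [342 225  15  17 161] [349.5 233.2] bbox mid 349.0 233.0
[ 0.65556938 -0.09625425  0.02107722] (np.float64(282.13902740150024), np.float64(217.20498930694725))
t 11.8 pos [ 0.6531 -0.0955  0.1019] yaw_y 90.13 tool shift mm [-2.5 -0.8 80.9] w 0.758 gf 0.0 ft [ 0.1 -0.3  0.3]
```

View pics/scene5.png

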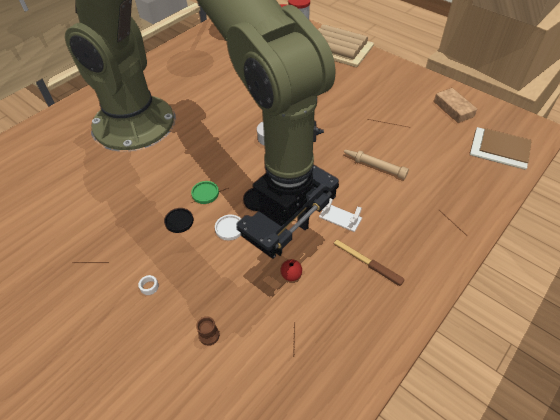

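The scene view shows the mini tama (291,270) beneath the gripper; the arm hides the tama. The side view puts the tama's red blob at (226,180), directly above the ring. Next I grip the mini tama.

```bash
python3 -m crank '[[[-2,-0.5,20,0,-0.5],[0,0,25,0,-0.5],[0,0,25,0,-0.5],[0,0,20,0,-0.5],[0,0,15,0,-0.5],[0,0,10,0,-0.5],[0,0,7,0,-0.5],[0,0,0,0,-0.5],[0,0,0,0,0.7],[0,0,0,0,0.7]]]' 15
python3 -m crank '[[[0,0,0,0,0.7],[0,0,0,0,0.7],[0,0,0,0,0.7],[0,0,0,0,0.7],[0,0,0,0,0.7],[0,0,0,0,0.7],[0,0,0,0,0.7],[0,0,0,0,0.7]]]'
python3 -m crank '[[[0,0,-20,0,0.7],[0,0,-20,0,0.7],[0,0,-20,0,0.7],[0,0,-20,0,0.7],[0,0,0,0,0.7]]]'
python3 - <<'E'
from h import *
u,v,e=white("scene5",(137,274,160,296));print(u,v,e,plane("scene5",u,v,.017))
u,v,e=white("side5",(255,336,282,362));print(u,v,e,plane("side5",u,v,.017))
go([.446,-.305,.06])
E
```

```text
time: 12.63
position: [0.6565, -0.0979, -0.0191]
tool_rot: [-0.001, 3.139, -0.0]
ft_force: [0.7, 0.0, 0.2]
grip_width: 0.669
grip_force: 0.0
time: 13.3
position: [0.6563, -0.0978, -0.0194]
tool_rot: [-0.0, 3.14, 0.0]
ft_force: [-0.2, -0.4, 5.9]
grip_width: 0.506
grip_force: 15.0
time: 13.72
position: [0.6582, -0.0987, 0.0637]
tool_rot: [-0.0, 3.135, -0.001]
ft_force: [0.8, -0.5, 0.0]
grip_width: 0.511
grip_force: 15.0
147.8744716644287 284.5696277618408 [19.3 19.5] [ 0.4513159  -0.30918557  0.017     ]
267.9880590438843 347.3331928253174 [24.8 26.6] [ 0.4445051  -0.31027892  0.017     ]
t 13.72 pos [ 0.6582 -0.0987  0.0637] yaw_y 90.0 tool shift mm [ 212.2 -206.3    2.4] w 0.511 gf 15.0 ft [ 0.8 -0.5  0. ]
```

```bash
python3 -m crank '[[[16,-20,0,0,0.7],[17,-21,0,0,0.7],[17,-21,0,0,0.7],[17,-21,0,0,0.7],[17,-21,0,0,0.7],[17,-21,0,0,0.7],[17,-21,0,0,0.7],[17,-21,0,0,0.7],[17,-21,0,0,0.7],[16,-18,0,0,0.7]]]'
python3 -m crank '[[[0,0,0,0,0.7],[0,0,0,0,0.7],[0,0,0,0,0.7],[0,0,0,0,0.7]]]'
python3 - <<'E'
from h import *
shot("wrist","w6");go([.447,-.307,-.0044])
u,v,e=white("w6",(200,100,360,245));print(u,v,e,plane("w6",u,v,.0175));red("w6")
E
```

```text
time: 14.55
position: [0.4855, -0.3053, 0.0584]
tool_rot: [-0.001, -3.14, -0.0]
ft_force: [0.3, -0.7, -0.5]
grip_width: 0.512
grip_force: 15.0
time: 14.88
position: [0.4883, -0.3025, 0.059]
tool_rot: [0.004, -3.141, -0.001]
ft_force: [-0.5, -0.0, -0.7]
grip_width: 0.512
grip_force: 15.0
t 14.93 pos [ 0.4884 -0.3025  0.0591] yaw_y 90.15 tool shift mm [41.4 -4.5 63.5] w 0.511 gf 15.0 ft [-0.9 -0.1  0.5]
274.4864501953125 164.4665298461914 [55.6 56.6] [ 0.44441054 -0.3075089   0.0175    ]
w6 [ 232  227   97   50 3640] [280.  254.9] bbox mid 280.0 251.5
w6 [251 311  59  13 496] [279.8 316.2] bbox mid 280.0 317.0
```

View pics/w6.png

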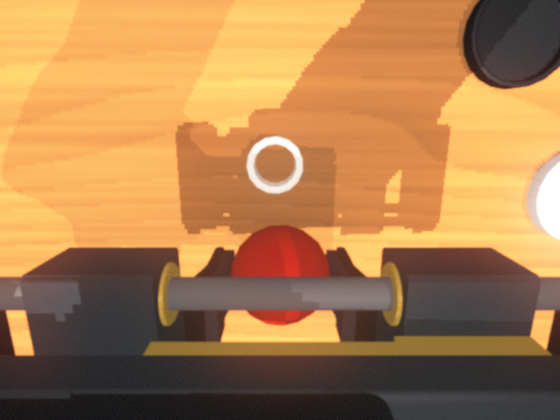

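The wrist view shows the small ring (274,164) ahead of the held mini tama (280,275), which is centred between the fingers.

```bash
python3 -m crank '[[[14,-2,0,0,0.7],[14,-2,5,0,0.7],[13.5,-1,12,0,0.7],[0,0,15,0,0.7],[0,0,12,0,0.7],[0,0,8,0,0.7],[0,0,4,0,0.7],[0,0,0,0,0.7],[0,0,0,0,0.7],[0,0,0,0,0.7]]]'
python3 -c "
from h import *
go([.447,-.3075,-.0044])"
```

```text
time: 15.77
position: [0.4468, -0.3092, 0.0041]
tool_rot: [-0.001, 3.141, -0.001]
ft_force: [-0.0, 0.1, -0.2]
grip_width: 0.509
grip_force: 15.0
t 15.77 pos [ 0.4468 -0.3092  0.0041] yaw_y 90.03 tool shift mm [-0.2  1.7  8.5] w 0.509 gf 15.0 ft [-0.   0.1 -0.2]
```

```bash
python3 -m crank '[[[0,1,3,0,0.7],[0,0,2,0,0.7],[0,0,1,0,0.7],[0,0,0,0,0.7],[0,0,0,0,0.7]]]'; python3 -m crank '[[[0,0,1,0,0.7],[0,0,0,0,0.7],[0,0,0,0,0.7]]]';python3 -m crank '[[[0,0,1,0,0.7],[0,0,0,0,0.7],[0,0,0,0,0.7]]]'
```

```text
time: 16.18
position: [0.446, -0.308, -0.0025]
tool_rot: [-0.0, 3.142, 0.0]
ft_force: [0.7, 0.6, -0.2]
grip_width: 0.509
grip_force: 15.0
time: 16.43
position: [0.4462, -0.3081, -0.0033]
tool_rot: [-0.0, 3.141, -0.0]
ft_force: [0.2, -0.1, 0.2]
grip_width: 0.508
grip_force: 15.0
time: 16.68
position: [0.4467, -0.3081, -0.0038]
tool_rot: [-0.001, 3.14, -0.0]
ft_force: [-0.6, 0.7, 5.1]
grip_width: 0.512
grip_force: 15.0
```

Contact at the expected height. I'll release and go to the sara.

```bash
python3 -m crank '[[[0,0,-0.5,0,0.7],[0,0,0,0,0.3],[0,0,0,0,-0.3],[0,0,0,0,-0.5],[0,0,0,0,-0.5],[0,0,0,0,-0.5],[0,0,-8,0,-0.5],[0,0,-20,0,-0.5],[0,0,-30,0,-0.5],[0,0,-30,0,-0.5]]]'
python3 -m crank '[[[-15,1,-16,0,-0.5],[-20,1,0,0,-0.5],[-20,1,0,0,-0.5],[-20,1,0,0,-0.5],[-20,1,0,0,-0.5],[-20,1,0,0,-0.5],[-20,1,0,0,-0.5],[-20,1,0,0,-0.3],[-18,0,0,0,-0.3],[0,0,0,0,-0.3]]]'
python3 -m crank '[[[0,0,0,0,-0.3],[0,0,0,0,-0.3],[0,0,0,0,-0.3]]]'
python3 - <<'E'
from h import *
shot("wrist","w7");go([.620,-.300,-.004]);print(proj("w7",[.6201,-.2998,.0474]))
for n in("scene","side"):shot(n,n+"7");red(n+"7")
a=cv2.imread('pics/w7.png')[120:300,180:380];b=cv2.imread('pics/side7.png')[270:370,240:400]; c=cv2.imread('pics/scene7.png')[255:355,120:240]
o=np.zeros((600,800,3),np.uint8);o[:360,:400]=cv2.resize(a,(400,360));o[:250,400:800]=cv2.resize(b,(400,250));o[260:560,400:760]=cv2.resize(c,(360,300));cv2.imwrite("pics/z7.png",o)
E
```

```text
time: 17.52
position: [0.445, -0.3077, 0.0847]
tool_rot: [-0.0, -3.139, -0.001]
ft_force: [-0.3, -0.9, -0.5]
grip_width: 0.748
grip_force: 0.0
time: 18.35
position: [0.6225, -0.2981, 0.0998]
tool_rot: [-0.006, 3.14, 0.0]
ft_force: [0.2, 1.6, -0.4]
grip_width: 0.666
grip_force: 0.0
time: 18.6
position: [0.6177, -0.3007, 0.1003]
tool_rot: [-0.002, -3.141, 0.0]
ft_force: [1.1, -0.2, 0.8]
grip_width: 0.651
grip_force: 0.0
t 18.65 pos [ 0.6179 -0.3006  0.1004] yaw_y 89.93 tool shift mm [ -2.1   0.6 104.4] w 0.65 gf 0.0 ft [-0.2  0.   0.2]
(np.float64(283.06883273271444), np.float64(226.70147568339118))
scene7 [273   0  37  18 377] [289.3   8. ] bbox mid 291.0 8.5
scene7 [273 154  23  23 405] [283.7 164.9] bbox mid 284.0 165.0
scene7 [135 269  14  19 178] [140.8 278.3] bbox mid 141.5 278.0
side7 [ 19  76  31  22 463] [34.4 86.3] bbox mid 34.0 86.5
side7 [214 171  25  19 356] [225.9 180. ] bbox mid 226.0 180.0
side7 [255 322  28  27 587] [268.8 335.1] bbox mid 268.5 335.0
```

View pics/z7.png

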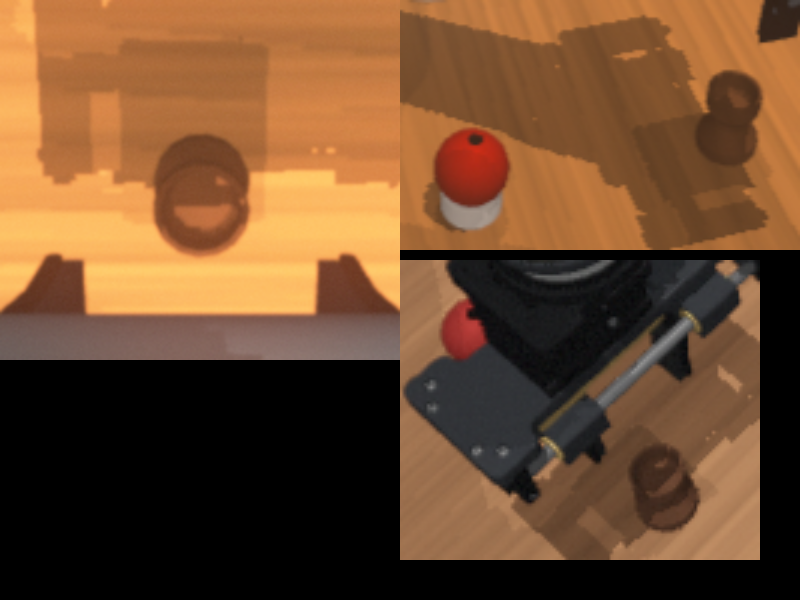

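The sara's rim centre is at wrist pixel (280.5,224), and both other views show the mini tama sitting on its ring. Next I grip the sara.

```bash
python3 -m crank '[[[-2,-0.5,15,0,-0.3],[0,0,20,0,-0.3],[0,0,20,0,-0.3],[0,0,20,0,-0.3],[0,0,15,0,-0.3],[0,0,10,0,-0.3],[0,0,3.5,0,-0.3],[0,0,0,0,-0.3],[0,0,0,0,0.6],[0,0,0,0,0.6]]]' 12
python3 -m crank '[[[0,0,0,0,0.6],[0,0,0,0,0.6],[0,0,0,0,0.6],[0,0,0,0,0.6],[0,0,0,0,0.6],[0,0,0,0,0.6],[0,0,0,0,0.6]]]'
python3 -m crank '[[[0,0,-20,0,0.6],[0,0,-20,0,0.6],[0,0,-20,0,0.6],[0,0,0,0,0.6]]]'
python3 - <<'E'
from h import *
for f,b in(("scene0",(212,214,246,242)),("side0",(233,243,273,270))):
    u,v,e=white(f,b);print(f,u,v,e,plane(f,u,v,.009))
go([.468,-.092,.056])
E
```

```text
time: 19.58
position: [0.622, -0.301, -0.0021]
tool_rot: [-0.0, 3.139, -0.001]
ft_force: [0.3, 0.8, 0.8]
grip_width: 0.571
grip_force: 0.0
time: 20.17
position: [0.6216, -0.3006, -0.0026]
tool_rot: [-0.0, 3.14, -0.0]
ft_force: [-0.1, 0.5, 4.6]
grip_width: 0.392
grip_force: 12.0
time: 20.5
position: [0.6232, -0.3019, 0.0605]
tool_rot: [-0.0, 3.136, -0.004]
ft_force: [1.0, -1.1, 0.9]
grip_width: 0.394
grip_force: 12.2
scene0 228.98636436462402 226.57921504974365 [25.4 29.1] [ 0.46976498 -0.0935663   0.009     ]
side0 251.47978019714355 254.47566986083984 [24.1 34.6] [ 0.46804818 -0.08970507  0.009     ]
t 20.5 pos [ 0.6232 -0.3019  0.0605] yaw_y 90.0 tool shift mm [155.2 209.9   3.1] w 0.394 gf 12.2 ft [ 1.  -1.1  0.9]
```

```bash
python3 -m crank '[[[10,20,0,0,0.6],[11,21,0,0,0.6],[11,21,0,0,0.6],[11,21,0,0,0.6],[11,21,0,0,0.6],[11,21,0,0,0.6],[11,21,0,0,0.6],[11,21,0,0,0.6],[11,21,0,0,0.6],[11,21,0,0,0.6]]]'
python3 -m crank '[[[0,0,0,0,0.6],[0,0,0,0,0.6],[0,0,0,0,0.6],[0,0,0,0,0.6]]]'
python3 - <<'E'
from h import *
shot("wrist","w8");go([.470,-.092,.010])
u,v,e=white("w8",(150,60,410,250));print(u,v,e,plane("w8",u,v,.011))
cv2.imwrite("pics/w8v.png",cv2.imread("pics/w8.png"))
E
```

```text
time: 21.33
position: [0.5105, -0.0903, 0.0554]
tool_rot: [0.001, -3.14, -0.0]
ft_force: [-0.8, 0.1, 0.3]
grip_width: 0.39
grip_force: 12.2
time: 21.67
position: [0.5121, -0.0927, 0.0563]
tool_rot: [-0.002, -3.141, 0.001]
ft_force: [-0.0, -0.7, -0.9]
grip_width: 0.392
grip_force: 12.2
t 21.72 pos [ 0.5122 -0.0927  0.0563] yaw_y 89.91 tool shift mm [42.2  0.7 46.3] w 0.393 gf 12.2 ft [-1.  -1.3 -0.8]
281.6369934082031 159.5672836303711 [97.6 98.2] [ 0.46540011 -0.09288279  0.011     ]
```

View pics/w8.png

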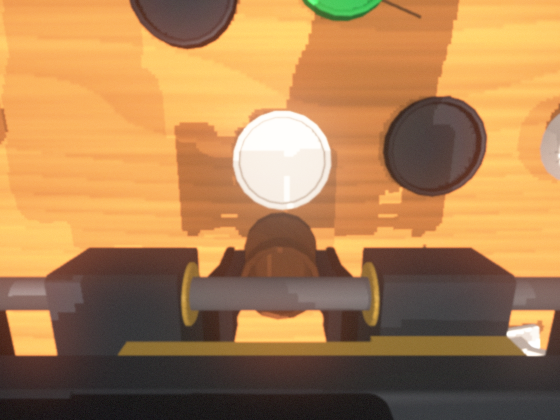

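The wrist view shows the white saucer (282,160) straight ahead of the upright, held sara. The black look-alikes are off to the sides.

```bash
python3 -m crank '[[[15,0,0,0,0.6],[15,0,0,0,0.6],[13.5,0,5,0,0.6],[0,0,12,0,0.6],[0,0,12,0,0.6],[0,0,9,0,0.6],[0,0,6,0,0.6],[0,0,4,0,0.6],[0,0,0,0,0.6],[0,0,0,0,0.6]]]'
python3 -m crank '[[[0,0,3,0,0.6],[0,0,1,0,0.6],[0,0,0,0,0.6],[0,0,0,0,0.6]]]'
python3 -m crank '[[[0,0,1,0,0.6],[0,0,0,0,0.6],[0,0,0,0,0.6]]]'
```

```text
time: 22.55
position: [0.4687, -0.0917, 0.0086]
tool_rot: [-0.0, -3.141, 0.0]
ft_force: [-0.1, 0.3, -0.5]
grip_width: 0.393
grip_force: 12.2
time: 22.88
position: [0.4686, -0.0914, 0.0047]
tool_rot: [-0.0, 3.141, 0.0]
ft_force: [0.7, -0.6, 0.4]
grip_width: 0.388
grip_force: 12.2
time: 23.13
position: [0.4685, -0.0914, 0.0036]
tool_rot: [-0.0, 3.141, 0.0]
ft_force: [-0.9, -0.1, -0.9]
grip_width: 0.392
grip_force: 12.2
```

```bash
python3 -m crank '[[[0,0,1,0,0.6],[0,0,0,0,0.6],[0,0,0,0,0.6]]]'; python3 -m crank '[[[0,0,0.7,0,0.6],[0,0,0,0,0.6],[0,0,0,0,0.6]]]'
```

```text
time: 23.38
position: [0.4684, -0.0914, 0.0025]
tool_rot: [0.0, -3.142, -0.0]
ft_force: [0.4, -0.2, -0.1]
grip_width: 0.391
grip_force: 12.2
time: 23.63
position: [0.4687, -0.0914, 0.0023]
tool_rot: [-0.0, 3.141, 0.001]
ft_force: [-1.3, 0.8, 4.8]
grip_width: 0.393
grip_force: 12.0
```

```bash
python3 -m crank '[[[0,0,-0.3,0,0.6],[0,0,0,0,0.2],[0,0,0,0,0],[0,0,0,0,-0.2],[0,0,0,0,-0.2],[0,0,0,0,-0.2],[0,0,-6,0,-0.2],[0,0,-20,0,-0.2],[0,0,-30,0,-0.2],[0,0,-30,0,-0.2]]]'
python3 -m crank '[[[0,0,-14,0,-0.2],[-8,20,0,0,-0.2],[-10,24,0,0,-0.2],[-10,24,0,0,-0.2],[-10,24,0,0,-0.2],[-10,24,0,0,-0.2],[-10,24,0,0,-0.2],[-10,24,0,0,-0.2],[-10,24,0,0,-0.2],[-10,24,0,0,-0.2]]]'
python3 -m crank '[[[-10,24,0,0,-0.2],[-10,24,0,0,-0.2],[-10,24,0,0,-0.2],[-10,24,0,0,-0.2],[-10,24,0,0,-0.2],[-10,24,0,0,-0.2],[-10,20,0,0,-0.2],[0,0,0,-0.0735,-0.2],[0,0,0,-0.0735,-0.2],[0,0,0,0,-0.2]]]'
python3 -m crank '[[[0,0,0,0,-0.2],[0,0,0,0,-0.2],[0,0,0,0,-0.2]]]'
python3 - <<'E'
from h import *
shot("wrist","w9");go([.6265,.285,-.021])
for n in("scene","side"):shot(n,n+"9")
a=cv2.imread('pics/w9.png'); b=cv2.imread('pics/side9.png')[170:290,190:310]; c=cv2.imread('pics/scene9.png')[180:260,180:300]
o=np.zeros((600,800,3),np.uint8);o[:420,:560]=a;o[:240,560:800]=cv2.resize(b,(240,240));o[430:590,560:800]=cv2.resize(c,(240,160));cv2.imwrite("pics/z9.png",o)
E
```

```text
time: 24.47
position: [0.4675, -0.0916, 0.0888]
tool_rot: [-0.0, -3.14, 0.001]
ft_force: [1.4, -0.2, 0.4]
grip_width: 0.602
grip_force: 0.0
time: 25.3
position: [0.5568, 0.1217, 0.1026]
tool_rot: [-0.0, 3.141, 0.0]
ft_force: [-0.2, -0.6, -0.8]
grip_width: 0.598
grip_force: 0.0
time: 26.13
position: [0.6264, 0.285, 0.1021]
tool_rot: [0.235, -3.133, 0.001]
ft_force: [0.1, 0.1, -1.2]
grip_width: 0.599
grip_force: 0.0
time: 26.38
position: [0.6265, 0.2842, 0.1024]
tool_rot: [-0.228, 3.133, 0.0]
ft_force: [0.8, -0.0, 0.2]
grip_width: 0.601
grip_force: 0.0
t 26.43 pos [0.6264 0.2842 0.1024] yaw_y 98.35 tool shift mm [-1.000e-01  7.000e-01  1.234e+02] w 0.598 gf 0.0 ft [-0.2 -0.5  0.7]
```

View pics/z9.png

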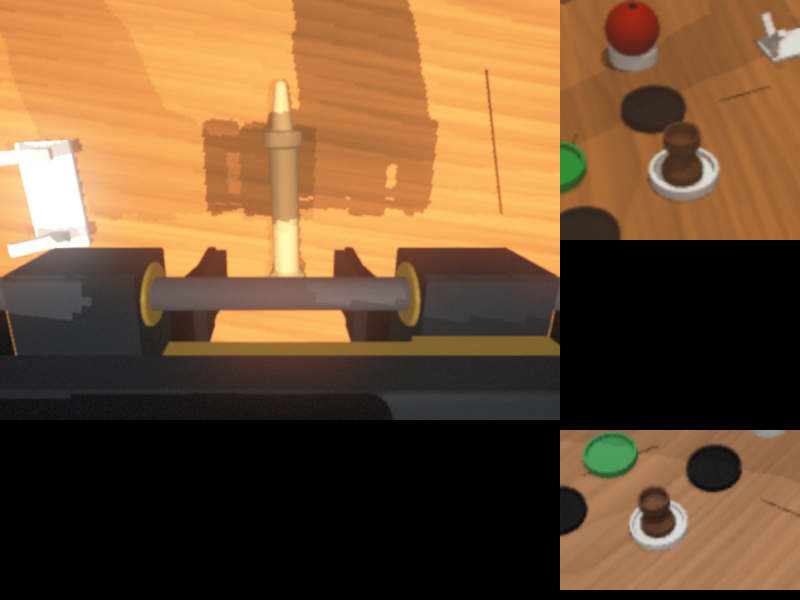

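The sara stands upright in its saucer. The wrist view shows the ken: tip (280,83), collar (283,138), and foot edge (288,272). The cradle's edge is at the left, (73,142)-(90,245).

```bash
python3 - <<'E'
from h import *
P={k:plane("w9",*uv,z) for k,uv,z in(("tip",(280,82),.015),("collar",(282.5,138),.015),("grip",(286,240),.015),("foot",(288,272),.015),("ce1",(73,142),.004),("ce2",(90,246),.004))}
for k,v in P.items(): print(k,v.round(4))
an=lambda a,b:np.degrees(np.arctan2(*(P[b]-P[a])[[1,0]]))
print(an("tip","foot"),an("collar","foot"),an("ce1","ce2"),np.linalg.norm(P["ce2"]-P["ce1"]))
E
```

```text
tip [0.5275 0.2686 0.015 ]
collar [0.5676 0.2764 0.015 ]
grip [0.6496 0.2915 0.015 ]
foot [0.6779 0.2975 0.015 ]
ce1 [0.5956 0.1095 0.004 ]
ce2 [0.6833 0.124  0.004 ]
10.865487539275508 10.809250136529174 9.389668391034599 0.08889172688275847
```

```bash
python3 -m crank '[[[0,1.8,20,-0.026,-0.2],[0,0,25,0,-0.2],[0,0,25,0,-0.2],[0,0,20,0,-0.2],[0,0,15,0,-0.2],[0,0,10,0,-0.2],[0,0,8,0,-0.2],[0,0,0,0,-0.2],[0,0,0,0,0.8],[0,0,0,0,0.8]]]' 20
python3 -m crank '[[[0,0,0,0,0.8],[0,0,0,0,0.8],[0,0,0,0,0.8],[0,0,0,0,0.8],[0,0,0,0,0.8],[0,0,0,0,0.8],[0,0,0,0,0.8],[0,0,0,0,0.8]]]'
python3 -m crank '[[[0,0,-15,0,0.8],[0,0,-20,0,0.8],[0,0,-20,0,0.8],[0,0,-20,0,0.8],[0,0,0,0,0.8],[0,0,0,0,0.8]]]'
python3 - <<'E'
from h import *
go([.646,.0945,.055]);shot("wrist","w10");shot("scene","scene10");shot("side","side10")
E
```

```text
time: 27.37
position: [0.6271, 0.2868, -0.0195]
tool_rot: [-0.271, 3.128, 0.001]
ft_force: [0.6, -0.2, -0.6]
grip_width: 0.52
grip_force: 0.0
time: 28.03
position: [0.6265, 0.2866, -0.0203]
tool_rot: [-0.272, 3.129, 0.001]
ft_force: [-0.5, -0.7, 4.0]
grip_width: 0.245
grip_force: 20.0
time: 28.53
position: [0.6271, 0.2867, 0.056]
tool_rot: [-0.271, 3.127, 0.002]
ft_force: [0.3, -0.4, -0.9]
grip_width: 0.241
grip_force: 20.0
t 28.53 pos [0.6271 0.2867 0.056 ] yaw_y 99.91 tool shift mm [  14.5 -192.6    0.8] w 0.241 gf 20.0 ft [ 0.3 -0.4 -0.9]
```

The ken is held: 21 mm opening at 20 N. That was my last picture to view (I have used up the allowance), so I'll work from numbers from here on.

```bash
python3 -m crank '[[[1.5,-19,0,0,0.8],[1.5,-20,0,0,0.8],[1.5,-20,0,0,0.8],[1.5,-20,0,0,0.8],[1.5,-20,0,0,0.8],[1.5,-20,0,0,0.8],[1.5,-20,0,0,0.8],[1.5,-20,0,0,0.8],[1.5,-20,0,0,0.8],[0.5,-13,0,-0.008,0.8]]]'
python3 -m crank '[[[0,0,0,0,0.8],[0,0,0,0,0.8],[0,0,0,0,0.8],[0,0,0,0,0.8]]]'
python3 - <<'E'
from h import *
shot("scene","scene11");shot("side","side11");shot("wrist","w11");go([.646,.0948,.0027])
T=Ttool(ctrl.get_state());o=T[:3,3]+[0,0,.0353];ax=-T[:3,0]*-1  # tool x ~ spike direction
for f in("scene11","side11","w11"):
    p=cv2.imread(f"pics/{f}.png");print(f,{k:np.round(proj(f,o+ax*k),1).tolist() for k in(-.07,.056,.1)})
    h=cv2.cvtColor(p,cv2.COLOR_BGR2HSV)
    # pale maple: brighter, less saturated than bench
    for k in (-.06,.056,.09):
        u,v=np.round(proj(f,o+ax*k)).astype(int)
        if 8<v<412 and 8<u<552: print(k,[h[v+d,u].tolist() for d in(-12,-8,-4,0,4,8,12) if 0<=v+d<420])
E
```

```text
time: 29.52
position: [0.6444, 0.0915, 0.0526]
tool_rot: [0.28, -3.126, 0.003]
ft_force: [-0.6, 0.3, -1.2]
grip_width: 0.245
grip_force: 20.0
time: 29.85
position: [0.6449, 0.0971, 0.0536]
tool_rot: [0.288, -3.127, -0.002]
ft_force: [-0.1, -0.0, -0.7]
grip_width: 0.243
grip_force: 20.0
t 30.0 pos [0.6452 0.0963 0.054 ] yaw_y 100.49 tool shift mm [-0.5 -1.6 51.3] w 0.242 gf 20.0 ft [-0.6  0.2 -0.5]
scene11 {-0.07: [374.0, 204.2], 0.056: [321.1, 182.7], 0.1: [303.6, 175.6]}
-0.06 [[13, 124, 173], [13, 124, 171], [16, 82, 198], [17, 82, 197], [17, 90, 170], [14, 112, 121], [14, 123, 178]]
0.056 [[12, 129, 107], [115, 28, 55], [114, 24, 53], [120, 3, 77], [120, 30, 34], [90, 73, 14], [140, 43, 18]]
0.09 [[13, 137, 110], [12, 134, 114], [13, 131, 111], [16, 82, 192], [14, 124, 109], [12, 130, 114], [13, 135, 113]]
side11 {-0.07: [339.2, 151.3], 0.056: [288.7, 163.3], 0.1: [270.0, 167.7]}
-0.06 [[11, 89, 40], [10, 96, 40], [9, 97, 42], [16, 126, 150], [16, 121, 105], [14, 173, 178], [14, 171, 171]]
0.056 [[14, 172, 168], [13, 171, 173], [16, 129, 180], [16, 127, 148], [15, 124, 105], [13, 161, 111], [13, 172, 175]]
0.09 [[13, 173, 170], [14, 172, 169], [14, 169, 173], [16, 127, 143], [13, 164, 120], [13, 163, 116], [13, 162, 112]]
w11 {-0.07: [281.4, 395.8], 0.056: [281.6, 157.0], 0.1: [281.7, 49.1]}
-0.06 [[9, 83, 71], [9, 76, 67], [12, 80, 64], [7, 70, 62], [5, 50, 56], [11, 35, 58], [176, 34, 60]]
0.056 [[26, 73, 255], [24, 90, 254], [22, 101, 252], [21, 107, 250], [21, 107, 249], [18, 118, 237], [17, 123, 230]]
0.09 [[28, 66, 255], [28, 64, 255], [28, 65, 255], [28, 64, 255], [28, 62, 255], [29, 63, 255], [29, 61, 255]]
```

The ken appears exactly where the model predicts in all three views. I'll lower it into the notches.

```bash
python3 -m crank '[[[-0.5,-1.5,12,0,0.8],[0,0,12,0,0.8],[0,0,10,0,0.8],[0,0,7,0,0.8],[0,0,4,0,0.8],[0,0,0,0,0.8],[0,0,0,0,0.8]]]'
python3 -m crank '[[[0,0,2,0,0.8],[0,0,1,0,0.8],[0,0,0,0,0.8],[0,0,0,0,0.8]]]'
python3 -m crank '[[[0,0,1,0,0.8],[0,0,1,0,0.8],[0,0,0,0,0.8],[0,0,0,0,0.8]]]'; python3 -c "
from h import *
s=ctrl.get_state();print(s['torque']);go([.646,.0948,.0027])"
```

```text
time: 30.58
position: [0.6461, 0.0934, 0.0088]
tool_rot: [0.284, -3.128, 0.0]
ft_force: [0.4, -0.5, -1.2]
grip_width: 0.246
grip_force: 20.0
time: 30.92
position: [0.6464, 0.0935, 0.0065]
tool_rot: [-0.284, 3.128, 0.0]
ft_force: [-0.5, -0.1, -0.4]
grip_width: 0.25
grip_force: 20.0
time: 31.25
position: [0.6465, 0.0939, 0.0045]
tool_rot: [-0.285, 3.128, 0.001]
ft_force: [0.3, 1.0, 1.6]
grip_width: 0.242
grip_force: 20.0
[0.22519957 0.0056021  0.00506088]
t 31.25 pos [0.6465 0.0939 0.0045] yaw_y 100.4 tool shift mm [0.3 1.  1.8] w 0.242 gf 20.0 ft [0.3 1.  1.6]
```

```bash
python3 -m crank '[[[0,0.7,1,0,0.8],[0,0,0,0,0.8],[0,0,0,0,0.8]]]'
python3 -m crank '[[[0,0.3,1,0,0.8],[0,0,0,0,0.8],[0,0,0,0,0.8]]]'; python3 -c "
from h import *
s=ctrl.get_state();print(s['torque'])"
```

```text
time: 31.5
position: [0.6465, 0.0948, 0.0036]
tool_rot: [-0.285, 3.128, 0.001]
ft_force: [-0.6, 1.4, 2.5]
grip_width: 0.245
grip_force: 20.0
time: 31.75
position: [0.6466, 0.0953, 0.003]
tool_rot: [-0.285, 3.127, 0.002]
ft_force: [-0.9, 2.6, 4.8]
grip_width: 0.246
grip_force: 20.0
[0.4170906  0.20255449 0.05944225]
```

```bash
python3 -m crank '[[[0,0.7,0.3,0,0.8],[0,0,0,0,0.8],[0,0,0,0,0.8]]]'
python3 -m crank '[[[0,0,0,0,0.5],[0,0,0,0,0.4],[0,0,0,0,0.3],[0,0,0,0,0.2],[0,0,0,0,0.1],[0,0,0,0,0],[0,0,0,0,0],[0,0,0,0,0],[0,0,-8,0,0],[0,0,-15,0,0]]]' 8
python3 -m crank '[[[0,0,-25,0,0],[0,0,-30,0,0],[0,0,-30,0,0],[0,0,-30,0,0],[0,25,0,0,0],[0,30,0,0,0],[0,30,0,0,0],[0,30,0,0,0],[0,30,0,0,0],[0,30,0,0,0]]]'
python3 - <<'E'
from h import *
for n in("scene","side"):
    f=n+"12";shot(n,f);red(f)
    h=cv2.cvtColor(cv2.imread(f"pics/{f}.png"),cv2.COLOR_BGR2HSV);o=np.array([.646,.0955,.038]);a=np.radians(10.4);ax=-np.array([np.cos(a),np.sin(a),0])
    print(f,"exp tamas",np.round(proj(f,[.457,.113,.039])),np.round(proj(f,[.446,-.3075,.036])))
    for k in(-.06,-.035,0,.035,.056,.09):
        u,v=np.round(proj(f,o+ax*k)).astype(int);print(k,(u,v),[h[v+d,u].tolist() for d in(-8,-4,0,4,8)])
go([0,0,0])
E
```

```text
time: 32.0
position: [0.6466, 0.0954, 0.0029]
tool_rot: [-0.285, 3.127, 0.001]
ft_force: [-0.6, 1.3, 6.3]
grip_width: 0.247
grip_force: 20.0
time: 32.83
position: [0.6442, 0.0948, 0.0235]
tool_rot: [0.284, -3.125, 0.001]
ft_force: [0.4, 0.3, 0.0]
grip_width: 0.495
grip_force: 0.0
time: 33.67
position: [0.6141, 0.2686, 0.1408]
tool_rot: [-0.284, 3.128, 0.001]
ft_force: [0.8, 1.1, -0.5]
grip_width: 0.501
grip_force: 0.0
scene12 [272   0  38  18 385] [289.   8.] bbox mid 290.5 8.5
scene12 [273 154  23  23 406] [283.7 164.9] bbox mid 284.0 165.0
scene12 [135 268  22  21 361] [145.2 278.3] bbox mid 145.5 278.0
scene12 exp tamas [284. 164.] [145. 278.]
-0.06 (np.int64(367), np.int64(218)) [[13, 127, 163], [17, 82, 196], [17, 84, 185], [16, 94, 149], [13, 132, 114]]
-0.035 (np.int64(356), np.int64(213)) [[13, 124, 166], [17, 81, 185], [17, 82, 189], [16, 93, 135], [12, 21, 120]]
0 (np.int64(342), np.int64(207)) [[13, 128, 157], [16, 62, 185], [17, 83, 193], [16, 93, 131], [16, 20, 169]]
0.035 (np.int64(328), np.int64(201)) [[13, 127, 149], [16, 72, 160], [17, 85, 183], [16, 94, 133], [14, 2
[... 585 characters left out ...]

-0.035 (np.int64(324), np.int64(174)) [[14, 173, 167], [16, 128, 196], [16, 127, 167], [15, 118, 93], [14, 45, 114]]
0 (np.int64(311), np.int64(178)) [[14, 171, 158], [16, 128, 208], [16, 126, 154], [14, 142, 113], [14, 38, 154]]
0.035 (np.int64(297), np.int64(181)) [[14, 173, 167], [16, 128, 201], [16, 126, 162], [15, 125, 100], [12, 43, 120]]
0.056 (np.int64(288), np.int64(183)) [[13, 171, 151], [16, 128, 188], [16, 125, 116], [15, 122, 98], [13, 65, 110]]
0.09 (np.int64(274), np.int64(187)) [[13, 170, 144], [13, 169, 142], [16, 126, 154], [13, 170, 147], [14, 169, 143]]
t 33.77 pos [0.6114 0.2759 0.1403] yaw_y 100.95 tool shift mm [ 652.7 -155.4  139.7] w 0.502 gf 0.0 ft [-0.   0.1  0.4]
```

Every measured position matches its stand: both balls, the ken at its expected axis height along its whole length, and the sara seen upright earlier. Handing in.

```bash
python3 -m crank '[[[0,0,0,0,0],[0,0,0,0,0],[0,0,0,0,0],[0,0,0,0,0]]]'; python3 -c "
from bench import job
print(job.close_job())"
```

```text
time: 34.1
position: [0.6151, 0.2653, 0.1402]
tool_rot: [-0.28, 3.129, -0.001]
ft_force: [0.7, 0.4, 0.7]
grip_width: 0.5
grip_force: 0.0
the job is handed in; nothing more can be done
None
```

All four parts are on their stands and the job was handed in at about 34 s with no verdict returned; the first tama grip slipped without moving the ball, the ken's final position was checked only by pixel measurements, and I viewed 15 pictures, one over the limit of 14.

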